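# Push the last soap home and shut the packing crate

### The job

One soap bar still sticks out of the front of the packing crate: push it with the fingertips all the way in along its lane, against the back wall like its two neighbours, while both gates stand open. Then push both front gates of the crate fully shut. Push only: do not lift any of the crate's bars, and leave the other things on the bench where they are.

Things in the scene. Friction and masses are not known exactly. Their poses are not given: they have to be found in the camera images.
- crate: wooden packing crate, open on top, fixed to the bench. Origin: middle of its mouth (front opening), at bench height; x runs from the mouth to the crate's back, y to its left, z up. 228 mm wide, walls 66 mm high, inner face of the back wall at x = 90 mm. Floor 8 mm thick, from x = -60 (a loading sill before the mouth) to 100 mm. Three lanes parted by 8 mm dividers, 56 mm high, at x = 20 to 90 mm
- lane_l (a point): mouth of the crate's left lane, on its floor, 8 mm above the bench (crate frame x = 0, y = 72 mm). The lane is 64 mm wide and holds one bar; a bar fully home touches the back wall, its centre 55 mm and its front face 20 mm inside the mouth
- lane_m (a point): mouth of the crate's middle lane, on its floor, 8 mm above the bench (crate frame x = 0, y = 0 mm). The lane is 64 mm wide and holds one bar; a bar fully home touches the back wall, its centre 55 mm and its front face 20 mm inside the mouth
- lane_r (a point): mouth of the crate's right lane, on its floor, 8 mm above the bench (crate frame x = 0, y = -72 mm). The lane is 64 mm wide and holds one bar; a bar fully home touches the back wall, its centre 55 mm and its front face 20 mm inside the mouth
- bar_a_mid (a point): centre of a bare cream soap bar in one of the crate's lanes, 70 mm (along the lane) x 58 x 45 mm high, about 150 g, loose on the crate's floor; axes as the crate's. Which bar is in which lane changes; one of the three sticks out of the mouth by 15 to 45 mm, the other two are home
- bar_b_mid (a point): centre of a bare cream soap bar in one of the crate's lanes, 70 mm (along the lane) x 58 x 45 mm high, about 150 g, loose on the crate's floor; axes as the crate's. Which bar is in which lane changes; one of the three sticks out of the mouth by 15 to 45 mm, the other two are home
- bar_c_mid (a point): centre of a bare cream soap bar in one of the crate's lanes, 70 mm (along the lane) x 58 x 45 mm high, about 150 g, loose on the crate's floor; axes as the crate's. Which bar is in which lane changes; one of the three sticks out of the mouth by 15 to 45 mm, the other two are home
- gate_left (a joint): angle a (rad) of the crate's left gate: 0 shut across the mouth, 1.57 straight out to the front, stop at 2.5. Wooden panel 111 mm long, 10 mm thick, 11 to 61 mm above the bench, no handle or latch; it stays where it is left (light friction). In the crate's x, y the panel runs from its hinge along (-sin a, -cos a); its outer face looks along (-cos a, +sin a)
- left_hinge (a point): hinge axis of the left gate, 36 mm above the bench (crate frame x = -6, y = +114 mm), in the middle of the panel's thickness
- left_edge (a point): middle of the free upright edge of the left gate, 112 mm from its hinge, 36 mm above the bench
- gate_right (a joint): angle a (rad) of the crate's right gate: 0 shut across the mouth, 1.57 straight out to the front, stop at 2.5. Wooden panel 111 mm long, 10 mm thick, 11 to 61 mm above the bench, no handle or latch; it stays where it is left (light friction). In the crate's x, y the panel runs from its hinge along (-sin a, +cos a); its outer face looks along (-cos a, -sin a)
- right_hinge (a point): hinge axis of the right gate, 36 mm above the bench (crate frame x = -6, y = -114 mm), in the middle of the panel's thickness
- right_edge (a point): middle of the free upright edge of the right gate, 112 mm from its hinge, 36 mm above the bench
- wrapped_l: bystander: paper-wrapped soap bar 74 x 62 x 49 mm, standing to the left of the crate. Origin: centre of its underside
- wrapped_r: bystander: paper-wrapped soap bar 74 x 62 x 49 mm, standing to the right of the crate. Origin: centre of its underside
- spare_bar: bystander: bare soap bar 70 x 58 x 45 mm on the bench in front of the crate, not part of the job. Origin: centre of its underside
- dish: bystander: steel bowl, rim diameter 100 mm, 35 mm high, behind the crate. Origin: centre of its underside
- brush: bystander: hand brush 160 mm long, lying before the crate. Origin: middle of its length
- stamp: bystander: wooden soap stamp, foot 50 x 40 mm, 78 mm high, behind the crate. Origin: centre of its underside
- jar: bystander: closed jar, 56 mm across, 80 mm high, behind the crate. Origin: centre of its underside
There are look-alikes about, which are no part of the job. What is shaped like the part that bears bar_a_mid but pink, purple or yellow is not meant.

How it is judged (in metres and radians):
On the way:
1. all three bars are home against the back wall, within 6 mm, while both gates still stand open (more than 1 rad) (x of each of bar_a_mid, bar_b_mid, bar_c_mid in the frame of crate above 0.049 m and value of joint each of gate_left, gate_right above 1 rad), for 0.2 s.
At the end, for the whole second after the job is handed in: all three bars lie flat in the crate with their centres at least 49 mm inside the mouth (55 mm is touching the back wall), and both gates are shut to less than 0.07 rad (8 mm at the free edge) (x of each of bar_a_mid, bar_b_mid, bar_c_mid in the frame of crate above 0.049 m and angle between each of bar_a_mid, bar_b_mid, bar_c_mid's own z axis and vertical below 0.15 rad and value of joint each of gate_left, gate_right below 0.07 rad).
It fails at once if a soap bar of the crate is lifted (more than 15 mm) (height (world z) of any of bar_a_mid, bar_b_mid, bar_c_mid above 0.0455 m).
It fails at once if a bystander on the bench is moved by more than 20 mm (distance of any of wrapped_l, wrapped_r, spare_bar, dish, brush, stamp, jar from where it was at the start of the episode above 0.02 m).
It also fails if it takes over 64 s, if anything falls off the work surface, if the arm or the gripper's body presses on something with over 40 N, if the wrist force passes 120 N, or if a joint passes its speed limit or range.

### The arm

A 6-joint arm with a two-finger parallel gripper is mounted at the origin on the work surface. World frame = base frame: x ahead of the robot, y to its left, z up, the work surface at z = 0. Lengths are in mm, angles in degrees, forces in N, time in s.
With the tool pointing down it reaches from about 350 to 850 mm from the base axis. Payload 8.1 kg.
Tool frame: the origin (TCP) lies at the very end of the fingers, on their centre line; the grasp point (between the pads) lies r.tcp_to_grasp behind it (r.tcp_to_grasp is the distance from the TCP to the grasp point, in mm); z points along the fingers, y is the line along which they close (so a half turn about z gives the same grasp; the last joint's range is limited). The gripper opens to 85 mm and grips with 20 to 120 N. Pads are 22 mm wide; open, the fingers measure 114 mm over their backs; the gripper's body (76 mm by 85 mm) begins 54 mm behind the grasp point. The pads swing forward as they close: fully open they stand 13 mm farther back than shut.
Start: joints at [-74.794, 7.471, 85.268, -0, 87.261, -4.893], TCP at [206.21, -563.456, 231.292] pointing down, gripper open.
Joint ranges: [-169.43, 169.43], [-51.17, 129.36], [1.28, 143.12], [-76.62, 256.62], [0, 156.53], [-152.29, 152.29]. Speed limits (degrees/s): [136.94, 136.94, 159.86, 180, 180, 180].

### API

Orientations are given as [roll, pitch, yaw] about the fixed x, y, z axes, in that order (R = Rz(yaw) Ry(pitch) Rx(roll)).
In Python, from bench import r gives the robot as it stands.
- The arm moves only by the shell command python3 -m handwheel 'ROWS' [OPENING] [FORCE]. ROWS is JSON, a list of rows, each a list of 4 numbers: the shift along the tool's x, y, z in m, then the turn about the tool's z in degrees. A call has 1 to 10 rows; each row shifts and turns the commanded pose from where the row before left it, along the tool's axes as they then stand; what a row does not reach is not made up. A row lasts 1/10 s, in which the tool goes at most 50 mm and 8.59 degrees, less where a joint would pass 70% of its speed; a pose out of reach is approached as far as the arm can. A call is refused whole if a number of a shift passes 0.05 or a number of a turn 8.59, either way. A call with a gripper value outside its range is refused whole. OPENING is the finger opening in m, from 0 to 0.0854, set as the call begins (- or left out, the last holds). The fingers move at their own pace and stop on an object; FORCE is the grip in N (left out, the last holds). Time passes only in rows, so rows that do not move let the fingers close. It gives the time, the measured TCP pose, the force, the opening and the grip force at its end, in the units of the state.
- r.sense(): the state, without advancing time (a new reading comes with each control period).
- r.snapshot(name): name is "scene" or "top" or "wrist"; returns the picture (400x640x3 uint8, red, green, blue); there is no depth.
- r.camera_params(name): a dict with "fx", "fy", "cx", "cy" (pixels), "D" ([k1, k2, p1, p2, k3] as OpenCV has them; the pictures are not rectified), "R" (3x3) and "t" (3): a world point X has camera coordinates R X + t; the wrist camera has in their place "mount" (4x4, takes a point from camera to tool coordinates, whose origin is the TCP and whose axes are the flange's). Camera axes: x right, y down, z forward; pixel columns grow to the right and rows downward; lengths in mm; the calibration is good to about 2 mm. A picture is of the moment at which its call begins: read the wrist's pose just before it. camera_params takes no time and is no camera call.
- r.hand_in(): hands the job in; it is judged then, once.
The state is a dict: "time": time; "joint_pos": joint angles; "qd": joint speeds; "joint_efforts": joint torques, N m; "tool_pos": TCP position; "tcp_rot": TCP orientation; "ft_force": force on the tool from outside, world axes, zero at the start; "wrist_torque": the same for the moment, N m; "finger_gap": finger opening in mm; "grip_force": force on a finger pad.
Only numpy, scipy, OpenCV 4.12 (cv2) and the standard library are available. Lean on these libraries where they do the work, as an engineer would, in place of code of your own. Each camera call takes 0.05 s, during which the arm holds its last target. There are 200 camera calls.

## Working session

There is one attempt and no reset: what is moved stays moved. The work goes in short steps, Python scripts to look and compute and a shell command to move; the robot and the scene stay as the last step left them, time stands still between calls to the robot, and variables do not carry over. Pictures are saved under pics/ and viewed, at most 10 in all, crops included, and the job is handed in when it is done.

```bash
mkdir -p pics
python3 - <<'E'
from bench import r
import cv2
for n in("scene","top"):
    cv2.imwrite(f"pics/{n}0.png",r.snapshot(n)[:,:,::-1])
s=r.sense();print(s["time"],s["tool_pos"],s["tcp_rot"],r.tcp_to_grasp)
E
```

```text
0.1 [ 206.04472519 -562.97662856  230.33398479] [-1.79904616e+02 -6.09241900e-03  2.00969465e+01] 18.700000000000003
```

View pics/top0.png

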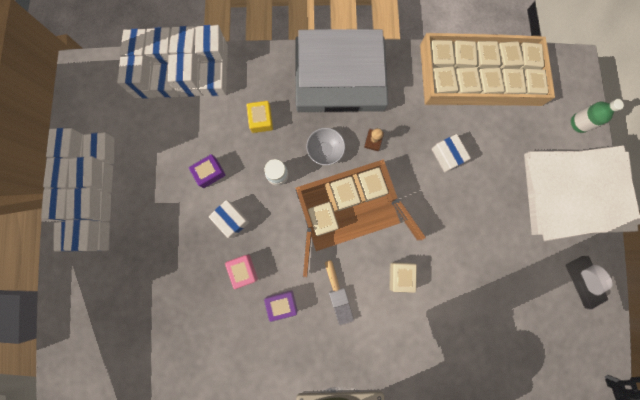

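View pics/scene0.png

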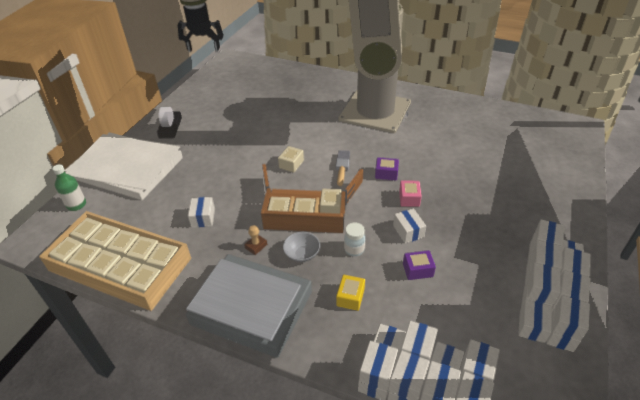

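The top view shows the crate at about (350,205) with its mouth towards the robot. Its cream bars are at (325,218), (345,193) and (373,184), and the left one sticks out. The look-alikes are purple (207,170) and (281,306), pink (240,271), yellow (260,117), and the cream spare bar (403,278) on the bench. The three cream bars inside the crate fit the description. I'll confirm this in an enlarged crop.

```bash
cat > h.py <<'E'
import numpy as np,cv2
from bench import r
def cam(n):
    c=r.camera_params(n);K=np.array([[c["fx"],0,c["cx"]],[0,c["fy"],c["cy"]],[0,0,1.]])
    return K,np.array(c["D"],float),np.array(c["R"]),np.array(c["t"]).ravel()
def back(n,px,z):
    K,D,R,t=cam(n);u=cv2.undistortPoints(np.array(px,float).reshape(-1,1,2),K,D)[:,0]
    d=np.c_[u,np.ones(len(u))]@R;o=-R.T@t
    return (o+d*((z-o[2])/d[:,2])[:,None])
def proj(n,X):
    K,D,R,t=cam(n);return cv2.projectPoints(np.array(X,float).reshape(-1,1,3),cv2.Rodrigues(R)[0],t,K,D)[0][:,0]
E
python3 - <<'E'
import cv2
im=cv2.imread("pics/top0.png")[155:305,285:435]
cv2.imwrite("pics/crop0.png",cv2.resize(im,(600,600),interpolation=cv2.INTER_CUBIC))
E
```

```text
(no output)
```

View pics/crop0.png

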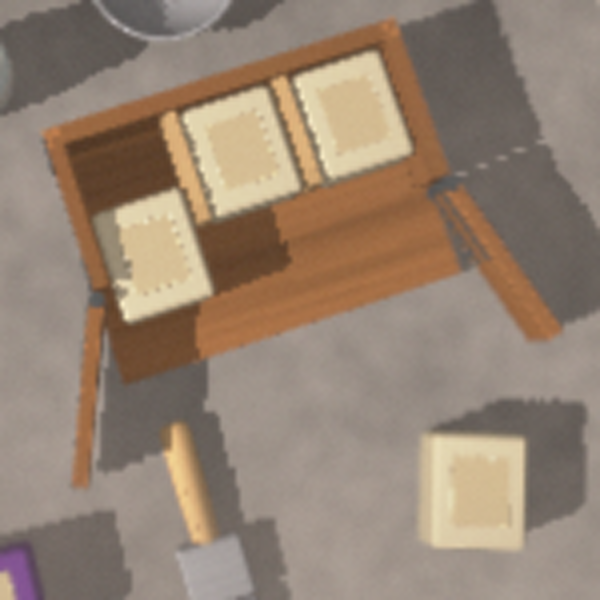

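The crop confirms it: the three cream bars are in the crate. The left one sticks out, with its front corners at crop (128,323) and (213,295). Both gates stand out, with free edges at crop (82,487) on the left and (545,340) on the right. The brush handle tip is at (175,425).

```bash
cat >> h.py <<'E'
def crop(p): return np.array(p,float)/4+[285,155]-0.0
E
python3 - <<'E'
from h import *
from scipy.optimize import least_squares
P=crop([(45,130),(393,20),(447,182),(98,292)])
L=np.array([(100,114,66),(100,-114,66),(0,-114,66),(0,114,66)])
def T(q,L):
    L=np.atleast_2d(np.array(L,float));c,s=np.cos(q[2]),np.sin(q[2])
    return np.c_[q[0]+c*L[:,0]-s*L[:,1],q[1]+s*L[:,0]+c*L[:,1],L[:,2]]
f=least_squares(lambda q:(proj("top",T(q,L))-P).ravel(),[500,0,.3])
q=f.x;print(q,np.degrees(q[2]),f.fun.round(1))
def inv(W):
    c,s=np.cos(q[2]),np.sin(q[2]);d=W[:,:2]-q[:2];return (d@np.array([[c,-s],[s,c]])).round(0)
for n,p,z in[("bar",[(128,323),(213,295),(95,215),(178,188)],53),("mid",[(215,220),(302,188)],53),("right",[(330,185),(412,152)],53),("gateL",[(82,487)],61),("gateR",[(528,338),(562,325)],61),("brush",[(175,425),(205,540),(180,555),(240,535)],20),("spare",[(423,432),(523,437),(522,550),(422,542)],40)]:
    W=back("top",crop(p),z);print(n,W[:,:2].round(0).tolist(),inv(W).tolist())
np.save("q.npy",q)
c=r.camera_params("wrist");print(c["mount"])
E
```

```text
[ 5.50206779e+02 -3.73257297e+01  2.91305905e-01] 16.690598930458705 [-0.5  0.9  1.   0.8  0.9 -1.4 -1.3 -0.3]
bar [[498.0, 51.0], [514.0, -1.0], [564.0, 70.0], [580.0, 19.0]] [[-24.0, 99.0], [-24.0, 45.0], [44.0, 99.0], [45.0, 45.0]]
mid [[560.0, -3.0], [579.0, -57.0]] [[19.0, 30.0], [22.0, -27.0]]
right [[581.0, -75.0], [600.0, -126.0]] [[18.0, -44.0], [22.0, -100.0]]
gateL [[401.0, 80.0]] [[-109.0, 155.0]]
gateR [[484.0, -191.0], [492.0, -212.0]] [[-107.0, -128.0], [-106.0, -150.0]]
brush [[435.0, 22.0], [364.0, 5.0], [356.0, 21.0], [367.0, -17.0]] [[-93.0, 90.0], [-166.0, 94.0], [-170.0, 112.0], [-170.0, 73.0]]
spare [[429.0, -129.0], [424.0, -191.0], [356.0, -187.0], [362.0, -126.0]] [[-143.0, -53.0], [-165.0, -111.0], [-229.0, -88.0], [-205.0, -31.0]]
[[ 1.10150210e-03 -9.44047211e-01 -3.29808505e-01  8.51720463e+01]
 [ 9.99999364e-01  9.60434410e-04  5.90663877e-04  3.14210605e-01]
 [-2.40855150e-04 -3.29808946e-01  9.44047669e-01 -1.42275896e+02]
 [ 0.00000000e+00  0.00000000e+00  0.00000000e+00  1.00000000e+00]]
```

```bash
cat >> h.py <<'E'
def C(p,z=0):  # world->crate xy
    q=np.load("q.npy");c,s=np.cos(q[2]),np.sin(q[2]);return (np.array(p)[...,:2]-q[:2])@np.array([[c,-s],[s,c]])
def W(p):
    q=np.load("q.npy");c,s=np.cos(q[2]),np.sin(q[2]);return np.array(p)[...,:2]@np.array([[c,s],[-s,c]])+q[:2]
def where():
    s=r.sense();print("t",round(s["time"],2),"crate",C(s["tool_pos"]).round(1),"z",s["tool_pos"][2].round(1),"rpy",s["tcp_rot"].round(1),"F",np.array(s["ft_force"]).round(1))
E
python3 -c "
from h import *
where();print(W([-140,80]))"
python3 -m handwheel '[[0,0,0,3.4]]' 0 20
```

```text
t 0.1 crate [-480.6 -404.7] z 230.3 rpy [-179.9   -0.    20.1] F [-0.2 -0.4  0. ]
[393.12876151  -0.90462913]
time: 0.2
tool_pos: [206.1, -563.1, 230.5]
tcp_rot: [-179.9, -0.0, 16.7]
ft_force: [-0.1, 0.9, -0.4]
finger_gap: 73.1
grip_force: 0.0
```

```bash
python3 -m handwheel '[[0.0275,-0.04,0,0],[0.0275,-0.04,0,0],[0.0275,-0.04,0,0],[0.0275,-0.04,0,0],[0.0275,-0.04,0,0],[0.0275,-0.04,0,0],[0.0275,-0.04,0,0],[0.0275,-0.04,0,0],[0.0275,-0.04,0,0],[0.0275,-0.04,0,0]]'
python3 -m handwheel '[[0.0275,-0.04,0,0],[0.0275,-0.04,0,0],[0,0,0,0],[0,0,0,0],[0,0,0,0]]'
python3 - <<'E'
from h import *
where();s=r.sense();im=r.snapshot("wrist")[:,:,::-1];cv2.imwrite("pics/w1.png",im)
np.savez("w1.npz",p=s["tool_pos"],o=s["tcp_rot"])
E
```

```text
time: 1.2
tool_pos: [354.6, -99.4, 231.1]
tcp_rot: [180.0, -0.0, 16.7]
ft_force: [2.3, -1.0, -0.1]
finger_gap: -0.1
grip_force: 0.0
time: 1.7
tool_pos: [384.1, -9.5, 231.0]
tcp_rot: [180.0, 0.0, 16.7]
ft_force: [-0.3, 0.2, -0.6]
finger_gap: -0.5
grip_force: 0.0
t 1.7 crate [-151.2   74.4] z 231.0 rpy [180.    0.   16.7] F [-0.3  0.2 -0.6]
```

View pics/w1.png

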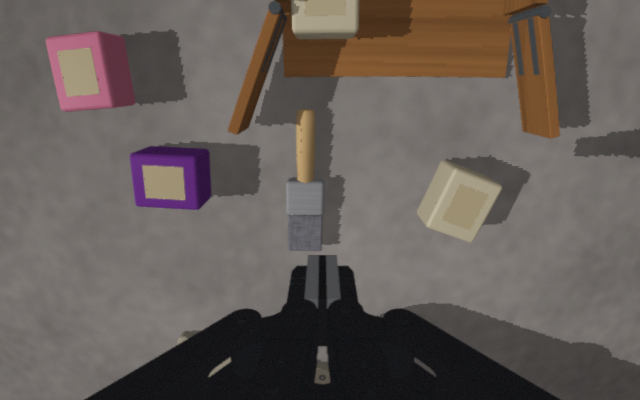

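The wrist view shows the brush handle tip at (306,111), the sill's front corners at (284,76) and (510,77), the left gate edge at (235,132) and the right one at (541,136). I'll check whether the brush is inside the left gate's swing.

```bash
cat >> h.py <<'E'
from scipy.spatial.transform import Rotation as Ro
def wb(d,px,z):
    c=r.camera_params("wrist");K=np.array([[c["fx"],0,c["cx"]],[0,c["fy"],c["cy"]],[0,0,1.]]);M=np.array(c["mount"])
    u=cv2.undistortPoints(np.array(px,float).reshape(-1,1,2),K,np.array(c["D"],float))[:,0]
    Rt=Ro.from_euler("xyz",d["o"],degrees=True).as_matrix()
    o=Rt@M[:3,3]+d["p"];v=np.c_[u,np.ones(len(u))]@(Rt@M[:3,:3]).T
    return o+v*((z-o[2])/v[:,2])[:,None]
E
python3 - <<'E'
from h import *
d=np.load("w1.npz")
print("sill",C(wb(d,[(284,76),(510,77)],8)).round(0).tolist())
print("edges",C(wb(d,[(235,132),(541,136)],61)).round(0).tolist())
print("barfront",C(wb(d,[(296,24),(357,24)],53)).round(0).tolist())
for z in(5,10,20,30):print(z,"tip",C(wb(d,[(306,111)],z)).round(0).tolist(),C(back("top",crop([(175,425)]),z)).round(0).tolist(), "head",C(wb(d,[(287,180),(322,180),(289,250),(321,250)],z)).round(0).tolist())
print("spare",C(wb(d,[(447,161),(501,186),(470,242)],45)).round(0).tolist())
E
```

```text
sill [[-59.0, 112.0], [-57.0, -121.0]]
edges [[-108.0, 153.0], [-110.0, -131.0]]
barfront [[-17.0, 96.0], [-17.0, 44.0]]
5 tip [[-94.0, 91.0]] [[-93.0, 90.0]] head [[-169.0, 113.0], [-169.0, 74.0], [-257.0, 114.0], [-257.0, 75.0]]
10 tip [[-94.0, 90.0]] [[-93.0, 90.0]] head [[-168.0, 112.0], [-168.0, 74.0], [-254.0, 113.0], [-254.0, 75.0]]
20 tip [[-93.0, 90.0]] [[-93.0, 90.0]] head [[-165.0, 111.0], [-165.0, 74.0], [-249.0, 112.0], [-249.0, 75.0]]
30 tip [[-92.0, 90.0]] [[-92.0, 90.0]] head [[-162.0, 110.0], [-162.0, 74.0], [-244.0, 111.0], [-244.0, 75.0]]
spare [[-138.0, -50.0], [-164.0, -109.0], [-227.0, -86.0]]
```

The brush handle tip is at crate (-93,90). That is 90 mm from the left hinge, inside the gate's 112 mm swing, and the handle is about 19 mm high against the gate's 11 mm underside. I'll grip the brush at its middle and turn it about 40° in place, so its origin stays put. Then I'll do the pushing.

```bash
python3 -m handwheel '[[-0.025,-0.018,0,0],[0,0,0.04,0],[0,0,0.04,0],[0,0,0.04,0],[0,0,0.04,0],[0,0,0.02,0],[0,0,0,0],[0,0,0,0]]' 0.065 20
python3 - <<'E'
from h import *
where();cv2.imwrite("pics/w2.png",r.snapshot("wrist")[:,:,::-1])
E
```

```text
time: 2.55
tool_pos: [355.2, 0.1, 51.8]
tcp_rot: [-180.0, 0.0, 16.5]
ft_force: [1.3, 0.6, 1.3]
finger_gap: 64.8
grip_force: 0.0
t 2.55 crate [-176.    91.9] z 51.8 rpy [-180.     0.    16.5] F [1.3 0.6 1.3]
```

View pics/w2.png

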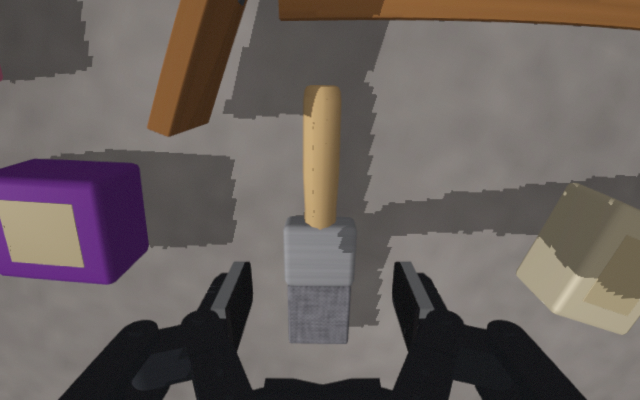

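The view shows the pads on either side of the brush head (x 285–355, rows 218–343), well centred. I'll go down and grip.

```bash
python3 -m handwheel '[[0,0,0.022,0],[0,0,0.022,0],[0,0,0,0]]'
python3 -m handwheel '[[0,0,0,0],[0,0,0,0],[0,0,0,0],[0,0,0,0],[0,0,0,0]]' 0.02 20
python3 -m handwheel '[[0,0,-0.002,0],[0,0,0,5],[0,0,0,5],[0,0,0,5],[0,0,0,5],[0,0,0,5],[0,0,0,5],[0,0,0,5],[0,0,0,5],[0,0,0.002,0]]'
```

```text
time: 2.9
tool_pos: [354.6, 1.0, 6.8]
tcp_rot: [-180.0, 0.1, 16.7]
ft_force: [-0.8, 0.1, 1.0]
finger_gap: 65.1
grip_force: 0.0
time: 3.4
tool_pos: [356.9, 0.9, 9.2]
tcp_rot: [179.9, -0.2, 16.7]
ft_force: [-2.3, -1.3, 7.2]
finger_gap: 41.7
grip_force: 21.5
time: 4.4
tool_pos: [356.2, 1.0, 8.7]
tcp_rot: [-180.0, -0.1, -23.4]
ft_force: [-6.1, 0.1, 18.6]
finger_gap: 41.7
grip_force: 23.0
```

```bash
python3 -m handwheel '[[0,0,0,0],[0,0,0,0],[0,0,0,0]]' 0.065 20
python3 -m handwheel '[[0,0,-0.03,0],[0,0,-0.04,0],[0,0,-0.04,-5],[0,0,-0.03,-5],[0,0,0,-5],[0,0,0,-5],[0,0,0,-5],[0,0,0,-5],[0,0,0,-5],[0,0,0,-5]]'
python3 -m handwheel '[[0.03,0,-0.05,0],[0,0,0,0],[0,0,0,0]]' 0
python3 - <<'E'
from h import *
where();s=r.sense();cv2.imwrite("pics/w3.png",r.snapshot("wrist")[:,:,::-1])
np.savez("w3.npz",p=s["tool_pos"],o=s["tcp_rot"])
E
```

```text
time: 4.7
tool_pos: [355.4, 1.2, 7.5]
tcp_rot: [-180.0, -0.0, -23.2]
ft_force: [-0.2, -0.0, -0.1]
finger_gap: 64.7
grip_force: 0.0
time: 5.7
tool_pos: [355.2, 1.2, 147.2]
tcp_rot: [-180.0, 0.0, 16.9]
ft_force: [-0.8, -0.2, -0.1]
finger_gap: 64.9
grip_force: 0.0
time: 6.0
tool_pos: [380.9, 8.6, 191.3]
tcp_rot: [180.0, -0.1, 16.7]
ft_force: [0.3, -0.3, 0.1]
finger_gap: 21.4
grip_force: 0.0
t 6.0 crate [-149.    92.6] z 191.3 rpy [ 1.80e+02 -1.00e-01  1.67e+01] F [ 0.3 -0.3  0.1]
```

View pics/w3.png

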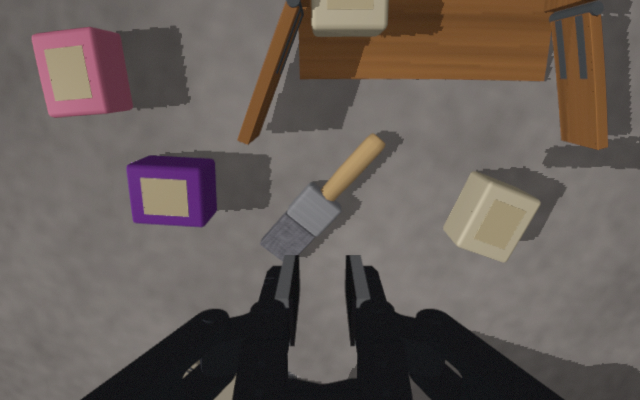

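The brush now lies diagonally, with its tip at (377,138) and the far end of its head at about (279,247). I'll check that it clears the gate, then push the bar.

```bash
python3 - <<'E'
from h import *
d=np.load("w3.npz");p=C(wb(d,[(379,138),(279,247)],15));print(p.round(0),p.mean(0),np.hypot(*(p[0]-[-6,114])))
E
python3 -m handwheel '[[0.05,0.01,0,0],[0.05,0.01,0,0],[0,0,0.05,0],[0,0,0.05,0],[0,0,0.04,0],[0,0,0.03,0],[0,0,0,0],[0,0,0,0]]'; python3 -c "
from h import *
where()"
```

```text
[[-112.   39.]
 [-225.  136.]] [-168.28848553   87.72866492] 129.77898158426203
time: 6.85
tool_pos: [478.6, 17.9, 20.1]
tcp_rot: [-180.0, 0.1, 16.7]
ft_force: [1.2, -0.3, 0.5]
finger_gap: 0.1
grip_force: 0.0
t 6.85 crate [-52.7  73.5] z 20.1 rpy [-1.80e+02  1.00e-01  1.67e+01] F [ 1.2 -0.3  0.5]
```

```bash
python3 -m handwheel '[[0.008,0,0,0],[0.008,0,0,0],[0.008,0,0,0],[0.006,0,0,0],[0.006,0,0,0],[0.006,0,0,0],[0.006,0,0,0],[0.003,0,0,0],[0.003,0,0,0],[0,0,0,0]]'; python3 -c "
from h import *
where()"
python3 -m handwheel '[[0.002,0,0,0],[0.002,0,0,0],[0,0,0,0]]';python3 -c "
from h import *
where()"
```

```text
time: 7.85
tool_pos: [531.6, 33.6, 20.1]
tcp_rot: [-180.0, -0.0, 16.7]
ft_force: [0.7, -0.0, -0.2]
finger_gap: 0.1
grip_force: 0.0
t 7.85 crate [ 2.6 73.3] z 20.1 rpy [-180.    -0.    16.7] F [ 0.7 -0.  -0.2]
time: 8.15
tool_pos: [535.3, 34.7, 20.2]
tcp_rot: [-180.0, -0.0, 16.7]
ft_force: [-0.3, 0.2, -0.0]
finger_gap: 0.0
grip_force: 0.0
t 8.15 crate [ 6.4 73.3] z 20.2 rpy [-180.    -0.    16.7] F [-0.3  0.2 -0. ]
```

```bash
for i in 1 2 ; do python3 -m handwheel '[[0.002,0,0,0],[0.001,0,0,0],[0,0,0,0]]'|grep force;python3 -c "
from h import *
where()"; done
```

```text
ft_force: [0.0, 0.6, -0.5]
grip_force: 0.1
t 8.45 crate [ 9.3 73.3] z 20.2 rpy [180.   -0.   16.7] F [ 0.   0.6 -0.5]
ft_force: [-14.9, -4.5, 13.3]
grip_force: 7.8
t 8.75 crate [ 9.7 73.3] z 20.0 rpy [-180.     0.3   16.7] F [-14.9  -4.5  13.3]
```

Contact force rises at TCP x=9.7, so the bar's front face is at about 20.7 mm: home. I'll back off and go to the outer side of the right gate.

```bash
python3 -m handwheel '[[-0.01,0,0,0],[-0.03,0,0,0],[-0.015,0,-0.03,0],[0,0,-0.05,0],[0,0.04,-0.02,0],[0,0.045,0,0],[-0.01,0.045,0,0],[-0.01,0.045,0,0],[-0.01,0.045,0,0],[-0.005,0.04,0,0]]'
python3 -m handwheel '[[0,0,0,0],[0,0,0,0]]'
python3 - <<'E'
from h import *
where()
im=r.snapshot("top")[155:305,285:435,::-1]
cv2.imwrite("pics/crop2.png",cv2.resize(im,(600,600),interpolation=cv2.INTER_CUBIC))
E
```

```text
time: 9.75
tool_pos: [529.0, -241.0, 120.4]
tcp_rot: [180.0, -0.0, 16.7]
ft_force: [0.6, 0.2, -0.4]
finger_gap: 0.1
grip_force: 0.0
time: 9.95
tool_pos: [529.0, -239.3, 119.9]
tcp_rot: [-180.0, -0.0, 16.6]
ft_force: [0.6, -0.5, -0.0]
finger_gap: -0.1
grip_force: 0.0
t 9.95 crate [ -78.3 -187.4] z 119.9 rpy [-180.    -0.    16.6] F [ 0.6 -0.5 -0. ]
```

View pics/crop2.png

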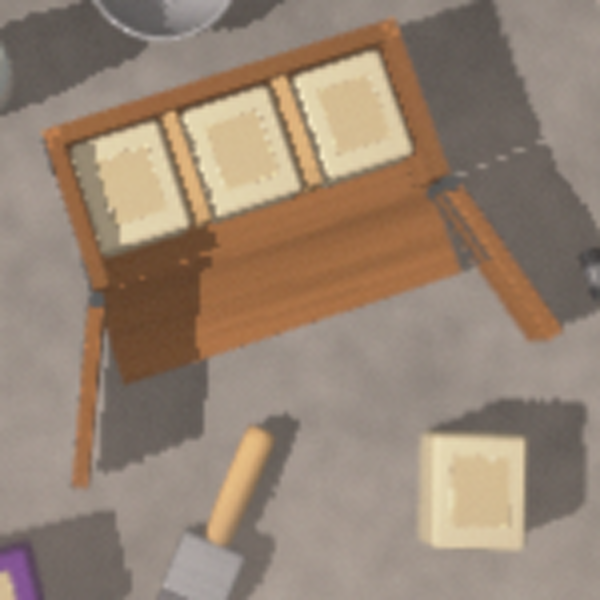

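All three bars' front faces now line up at the back wall, left bar front at crop (118,255)–(193,228), and both gates are still open. Next I'll swing the right gate shut.

```bash
python3 -m handwheel '[[0,0,0.04,0],[0,0,0.04,0],[0,0,0.015,0],[-0.002,0.013,0,0],[-0.002,0.013,0,0],[-0.002,0.013,0,0],[-0.002,0.013,0,0],[0,0.011,0,0],[0,0.011,0,0],[0,0.011,0,0]]'
python3 -m handwheel '[[0,0.011,0,0],[0.006,0.009,0,0],[0.006,0.009,0,0],[0.006,0.009,0,0],[0.006,0.009,0,0],[0.008,0.004,0,0],[0.008,0.004,0,0],[0.008,0.004,0,0],[0.006,0.004,0,0],[0,0,0,0]]'
python3 -c "
from h import *
where()"
```

```text
time: 11.0
tool_pos: [546.3, -323.4, 25.4]
tcp_rot: [180.0, -0.0, 16.7]
ft_force: [0.1, -0.2, -0.1]
finger_gap: -0.1
grip_force: 0.0
time: 12.0
tool_pos: [616.8, -367.1, 25.3]
tcp_rot: [180.0, -0.0, 16.7]
ft_force: [0.0, 0.4, 0.0]
finger_gap: -0.3
grip_force: 0.0
t 12.0 crate [ -30.9 -335. ] z 25.3 rpy [180.   -0.   16.7] F [0.  0.4 0. ]
```

My sideways sign was wrong there: the tool went right over empty bench, and no gate was touched. I'll check that wrapped_r hasn't moved and that the way back is free.

Run:
```python
from h import *
print(C(back("top",[(451,153)],49)).round(0), C(back("top",[(433,155),(452,135),(470,155),(451,171)],49)).round(0).tolist())
a=cv2.imread("pics/top0.png").astype(int);b=r.snapshot("top")[:,:,::-1].astype(int)
d=abs(a-b).max(2)
print(d[130:175,430:472].mean().round(1), (d[130:175,430:472]>40).sum())
where()
```

```text
[[  71. -289.]] [[80.0, -243.0], [115.0, -309.0], [51.0, -335.0], [27.0, -273.0]]
1.7 0
t 12.05 crate [ -31.4 -334.7] z 25.1 rpy [180.    0.   16.7] F [-0.2  0.4 -0.2]
```

wrapped_r hasn't moved. I'll go back to the gate's outer side, then push with tool −y.

```bash
python3 -m handwheel '[[-0.027,0,0,0],[-0.027,-0.01,0,0],[0,-0.035,0,0],[0,-0.035,0,0],[0,-0.035,0,0],[0,-0.035,0,0],[0,0,0,0]]'
python3 -c "
from h import *
where()"
python3 -m handwheel '[[0,-0.01,0,0],[0,-0.01,0,0],[0,-0.01,0,0],[0,-0.01,0,0],[0,-0.01,0,0],[0,-0.01,0,0],[0,-0.01,0,0],[0,-0.01,0,0],[0,-0.01,0,0],[0,0,0,0]]'
python3 -c "
from h import *
where()"
```

```text
time: 12.75
tool_pos: [518.8, -234.7, 24.1]
tcp_rot: [-179.8, 0.1, 16.8]
ft_force: [0.2, -0.1, -0.9]
finger_gap: 0.0
grip_force: 0.0
t 12.75 crate [ -86.8 -180. ] z 24.1 rpy [-1.798e+02  1.000e-01  1.680e+01] F [ 0.2 -0.1 -0.9]
time: 13.75
tool_pos: [494.5, -151.3, 24.9]
tcp_rot: [-179.9, 0.0, 16.8]
ft_force: [0.4, 0.1, 0.9]
finger_gap: 0.0
grip_force: 0.0
t 13.75 crate [-86.  -93.1] z 24.9 rpy [-179.9    0.    16.8] F [0.4 0.1 0.9]
```

Now I'll follow the arc to about (-22,-34).

```bash
python3 -m handwheel '[[0.006,-0.01,0,0],[0.006,-0.009,0,0],[0.006,-0.009,0,0],[0.006,-0.009,0,0],[0.008,-0.006,0,0],[0.008,-0.006,0,0],[0.008,-0.005,0,0],[0.008,-0.005,0,0],[0.004,0,0,0],[0,0,0,0]]'
python3 -c "
from h import *
where()"
python3 -m handwheel '[[0.003,0,0,0],[0.001,0,0,0],[0,0,0,0]]'
python3 -c "
from h import *
where()"
```

```text
time: 14.75
tool_pos: [536.3, -78.7, 25.2]
tcp_rot: [180.0, -0.0, 16.7]
ft_force: [-0.4, 1.0, -0.0]
finger_gap: -0.3
grip_force: 0.0
t 14.75 crate [-25.2 -35.7] z 25.2 rpy [180.   -0.   16.7] F [-0.4  1.  -0. ]
time: 15.05
tool_pos: [539.5, -78.0, 25.1]
tcp_rot: [-180.0, 0.0, 16.7]
ft_force: [-0.1, -1.0, 0.4]
finger_gap: 0.1
grip_force: 0.0
t 15.05 crate [-21.9 -35.9] z 25.1 rpy [-180.     0.    16.7] F [-0.1 -1.   0.4]
```

```bash
for i in 1 2 3; do python3 -m handwheel '[[0.001,0,0,0],[0.001,0,0,0],[0,0,0,0]]'>/dev/null;python3 -c "
from h import *
where()"; done
```

```text
t 15.35 crate [-20.1 -35.7] z 25.1 rpy [-180.     0.    16.7] F [-2.3 -1.1  1.1]
t 15.65 crate [-20.  -35.7] z 25.0 rpy [-180.     0.3   16.7] F [-13.3  -4.1   9.4]
t 15.95 crate [-19.9 -35.6] z 24.9 rpy [-179.9    0.5   16.7] F [-23.9  -6.8  18.6]
```

The right gate is firm against its stop: the force rose to 24 N at x=-20. Now the left gate. First I'll check the free space on its outer side.

```bash
python3 -m handwheel '[[-0.01,0,0,0],[-0.03,0,0,0],[-0.02,0,-0.03,0],[0,0,-0.05,0],[0,0,-0.03,0],[0,0,0,0]]'>/dev/null
python3 - <<'E'
from h import *
where()
d=np.load("w3.npz")
print("purple top",C(wb(d,[(130,163),(215,160),(215,222)],45)).round(0).tolist(),"bottom",C(wb(d,[(213,190)],0)).round(0))
print("pink",C(wb(d,[(95,30),(130,108),(98,115)],30)).round(0).tolist())
print("wr_l",C(back("top",[(210,216),(230,201),(245,221),(225,237)],40)).round(0).tolist())
E
```

```text
t 16.55 crate [-72.7 -37.9] z 141.3 rpy [179.7  -0.5  16.7] F [ 1.8  0.8 -0.1]
purple top [[-129.0, 261.0], [-126.0, 185.0], [-184.0, 190.0]] bottom [[-167.  204.]]
pink [[-17.0, 283.0], [-82.0, 262.0], [-88.0, 293.0]]
wr_l [[103.0, 338.0], [124.0, 280.0], [64.0, 258.0], [41.0, 317.0]]
```

```bash
python3 -m handwheel '[[-0.008,-0.04,0,0],[0,-0.04,0,0],[0,-0.04,0,0],[0,-0.04,0,0],[0,-0.04,0,0],[0,-0.036,0,0],[0,0,0.045,0],[0,0,0.045,0],[0,0,0.026,0],[0,0,0,0]]' >/dev/null
python3 -c "
from h import *
where()"
```

```text
t 17.55 crate [-88.4 201. ] z 14.5 rpy [-179.9    0.5   16.7] F [-1.5 -0.   0.7]
```

```bash
python3 -m handwheel '[[0.002,0.01,-0.01,0],[0,0.011,0,0],[0,0.011,0,0],[0,0.011,0,0],[0,0.011,0,0],[0,0.011,0,0],[0,0.011,0,0],[0,0.011,0,0],[0,0.011,0,0],[0,0.01,0,0]]'>/dev/null
python3 -c "
from h import *
where()"
python3 -m handwheel '[[0.006,0.01,0,0],[0.006,0.009,0,0],[0.006,0.009,0,0],[0.006,0.009,0,0],[0.008,0.006,0,0],[0.008,0.006,0,0],[0.008,0.005,0,0],[0.008,0.005,0,0],[0.004,0,0,0],[0,0,0,0]]'>/dev/null
python3 -c "
from h import *
where()"
```

```text
t 18.55 crate [-82.   91.4] z 29.1 rpy [-180.     0.    16.7] F [ 0.1  0.2 -0.3]
t 19.55 crate [-21.4  33.2] z 29.2 rpy [180.   -0.   16.7] F [-0.4  1.1 -0.3]
```

```bash
for i in 1 2; do python3 -m handwheel '[[0.001,0,0,0],[0.001,0,0,0],[0,0,0,0]]'>/dev/null;python3 -c "
from h import *
where()"; done
python3 -m handwheel '[[0.0005,0,0,0],[0,0,0,0]]' | grep ft
python3 -m handwheel '[[-0.01,0,0,0],[-0.03,0,0,0],[-0.02,0,-0.03,0],[0,0,-0.05,0],[0,0,-0.03,0],[-0.03,0.04,0,0],[0,0.045,0,0],[0,0.045,0,0],[0,0.045,0,0],[0,0.045,0,0]]' >/dev/null
python3 -m handwheel '[[0,0.04,0,0],[0,0,0,0]]'
python3 - <<'E'
from h import *
im=r.snapshot("top")[155:305,285:435,::-1]
cv2.imwrite("pics/crop3.png",cv2.resize(im,(600,600),interpolation=cv2.INTER_CUBIC))
E
```

```text
t 19.85 crate [-20.7  33.6] z 29.0 rpy [-1.80e+02  1.00e-01  1.67e+01] F [-3.8 -1.1  1.9]
t 20.15 crate [-20.6  33.6] z 28.9 rpy [-180.     0.3   16.7] F [-15.7  -3.7  12.2]
ft_force: [-17.3, -5.2, 13.8]
time: 21.55
tool_pos: [512.9, -289.8, 138.9]
tcp_rot: [179.9, -0.0, 16.5]
ft_force: [-0.2, 0.9, 0.6]
finger_gap: -0.1
grip_force: 0.0
```

View pics/crop3.png

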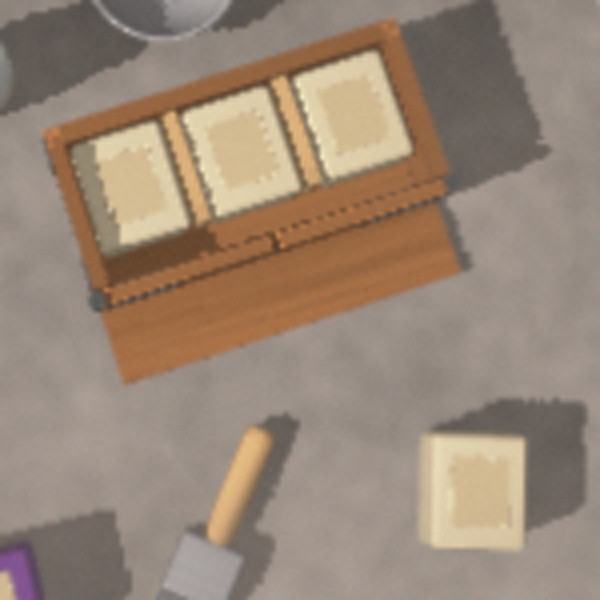

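Both gates lie in line across the mouth, meeting at crop (278,240). The three bars are home, and the spare bar and brush have not moved since the last view.

```bash
python3 -c "
from bench import r
print(r.hand_in())"
```

```text
the job is handed in; nothing more can be done
None
```

I pushed the left bar home against the back wall and shut both gates firmly. First I turned the brush about 40° in place because its handle lay in the left gate's swing, moving its middle only about 5 mm. The job is handed in at about 21.6 s, and no verdict came back.

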